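# Hold the turning blank home in the lathe chuck while it is tightened

### The job

Pick up the pale square blank that has a round tenon turned on one end, slide the tenon into the open jaws of the lathe chuck until the blank's shoulder sits flush on the jaw faces, and keep pressing it home, straight along the spindle, with a steady push of about 12 N so that I can tighten the chuck. Ease it in, never ram it, and finish while still gripping and pressing it: do not let go. Leave the other things on the bench where they are.

Things in the scene. Friction and masses are not known exactly. Their poses are not given: they have to be found in the camera images.
- blank: the pale ash blank, loose, 0.2 to 0.35 kg: a square bar 130 mm long and 55 x 55 mm in section, lying on the bench, with a round tenon 38 mm in diameter and 10 mm long centred on one end. Its origin is the centre of the bar's underside (the bar's axis is 27.5 mm above it); its x axis points along the bar towards the tenon, z up
- shoulder (a point): point on the blank's axis in the plane of the shoulder, i.e. where the tenon meets the square bar: 65 mm along x and 27.5 mm up from the blank's origin; the tenon projects 10 mm beyond it. Axes as the blank's
- jaw_centre (a point): fixed point on the lathe's spindle axis, in the plane of the chuck's jaw faces, 255 mm above the bench. Its y axis runs level along the spindle into the headstock: the direction in which the blank is pushed; z up. The jaw opening is 46 mm wide and 22 mm deep, so the tenon never bottoms; the blank's shoulder bears on the jaw faces, a rigid stop (about 0.1 mm of give per 10 N)
- chuck: the four-jaw chuck on the spindle, axis along jaw_centre's y: jaws of 76 mm outside diameter stand 22 mm out of a body 100 mm in diameter. It may turn a little on the spindle (geared drag), which does not matter. Origin at jaw_centre
- lathe: cream bench lathe, bolted down; origin on the bench under jaw_centre, same axes. Along y (mm): headstock 95 to 340, x -108 to +85 (motor to +206), top 345 (lock pin 362); bed from -450, ways 114 wide, top 125; tailstock's centre point at -263, tailstock top 317; tool rest parked at x +122, y -160 to -310, top 250. Chuck to y -260 is free above the ways, but for the rest's holder (top 153)
- walnut: a dark walnut blank without tenon, 130 x 55 x 55 mm, loose, not to be used; origin centre of underside, x along its length
- chuck_key: steel T-handled chuck key lying on the bench, 100 mm long, 90 mm handle, 12 mm high; leave it
- bowl: small turned bowl, 104 mm across, 42 mm high; leave it
- mallet: carver's mallet standing on its head, 88 mm across, 228 mm tall; leave it
- wax_tin: brass-coloured tin, 72 mm across, 45 mm high; leave it
- gouge: turning gouge with wooden handle lying on the bench, 450 mm long, 32 mm thick; leave it
Mind the look-alikes: they are no part of the job. Leave any purple look-alike of the blank alone.

How it is judged:
On the way, in this order (a step that is already met when the one before it is completed fails the run):
1. the pale blank is lifted clear of the bench in the gripper (height (world z) of blank above 0.1 m and contact force between the fingers and blank above 0.5 N), for 0.2 s.
2. the tenon is in the jaws with the shoulder within 2 mm of the jaw faces (y of shoulder in the frame of jaw_centre above -0.002 m and x of shoulder in the frame of jaw_centre between -0.006 and 0.006 m and z of shoulder in the frame of jaw_centre between -0.006 and 0.006 m), for 0.2 s.
At the end, for the whole second after the job is handed in: Through the last second the blank's shoulder is within 2 mm of the jaw faces, its axis within 6 mm and 0.05 rad (3 degrees) of the spindle's, the force between blank and chuck stays between 6 and 20 N, and the blank is at rest, held in the gripper's fingers (all of step 2 and angle between the x axis of blank and the y axis of jaw_centre, either way round below 0.05 rad and contact force between blank and chuck between 6 and 20 N and contact force between the fingers and blank above 3 N and linear speed of blank below 0.01 m/s); the arm keeps its last pose, push and grip.
It fails at once if the blank is rammed into the chuck (over 50 N) (contact force between blank and chuck above 50 N).
It fails at once if another thing on the bench is moved by more than 30 mm (distance of any of walnut, chuck_key, bowl, mallet, wax_tin, gouge from where it was at the start of the episode above 0.03 m).
It also fails if it takes over 58 s, if anything falls off the work surface, if the arm or the gripper's body presses on something with over 40 N, if the wrist force passes 120 N, or if a joint passes its speed limit or range.

### The arm

A 6-joint arm with a two-finger parallel gripper is mounted at the origin on the work surface. World frame = base frame: x ahead of the robot, y to its left, z up, the work surface at z = 0. Lengths are in m, angles in rad, forces in N, time in s.
With the tool pointing down it reaches from about 0.375 to 0.975 m from the base axis. Payload 3.8 kg.
Tool frame: the origin (TCP) lies between the finger pads; the fingertips stand 17 mm ahead of it and the grasp point (between the pads) lies 2 mm behind it; y points along the fingers, z is the direction in which the jaws open and shut, and the axes are right-handed (so a half turn about y gives the same grasp; the last joint's range is limited). The gripper opens to 85 mm and grips with 20 to 120 N. Pads are 22 mm wide; open, the fingers measure 114 mm over their backs; the gripper's body (76 mm by 85 mm) begins 54 mm behind the grasp point. The pads swing forward as they close: fully open they stand 13 mm farther back than shut.
Start: joints at [-1.169, 0.264, 1.604, -0, 1.274, -0.037], TCP at [0.287, -0.611, 0.248] pointing down, gripper open.
Joint ranges: [-2.63, 2.63], [-0.94, 2.18], [0.31, 2.57], [-1.31, 4.45], [0, 2.66], [-2.55, 2.55]. Speed limits (rad/s): [2.57, 2.57, 3.14, 3.14, 3.14, 3.14].

### API

Orientations are given as a rotation vector (axis times angle).
In Python, from workcell import bot, eyes, nets gives the robot as it stands. The module is installed in compiled form; this text tells all that it offers.
- The arm moves only by the tool jog_arm, never from a script. Its arguments are lists of equal length, an entry for each row: "turn": the turn, a rotation vector about the tool's x, y, z in rad, a list of three; "slide": the shift along the tool's x, y, z in mm, a list of three; "grip": the opening in per cent of the stroke, from 0 (shut) to 100 (fully open). A call has 1 to 5 rows; each row shifts and turns the commanded pose from where the row before left it, along the tool's axes as they then stand; what a row does not reach is not made up. A row lasts 1/10 s, in which the tool goes at most 50 mm and 8.59 degrees, less where a joint would pass 70% of its speed; a pose out of reach is approached as far as the arm can. A call with a gripper value outside its range is refused whole. The fingers move at their own pace and stop on an object; "newtons" is the grip in N (left out, the last holds). Time passes only in rows, so rows that do not move let the fingers close. It gives the time, the measured TCP pose, the force and the opening at its end, in the units of the state.
- bot.read_state(): the state, without advancing time (a new reading comes with each control period).
- eyes.read_camera(name): name is "scene" or "top"; returns a dict with "img" (400x640x3 uint8, red, green, blue), "depth" (400x640 float32, m along the optical axis (not along the pixel's ray), 0 where there is no reading), "intrinsics" (3x3 intrinsics, pixels), "distortion" ([k1, k2, p1, p2, k3] as OpenCV has them; the pictures are not rectified), "position" and "rotation" of the camera in the world. Camera axes: x right, y down, z forward; pixel columns grow to the right and rows downward; lengths in m; the calibration is good to about 2 mm. A picture is of the moment at which its call begins.
- bot.finish_job(): hands the job in, once; it reports no verdict.
Trained networks look in a picture, given as the dict that the camera call returned (one of the last four; its "shot" number tells which), for a name from the list of things; names that differ only in an ending like _2 or _b are one class to them, and where a whole thing is asked for, a point or a joint stands for the part that bears it (a point fixed in the world has none). Each returns a list of dicts, best first, with "conf" (0 to 1); they miss things now and then, are a little off and sometimes report something else, mostly with a low value. They report only what shows in the picture. A call takes as long as a camera call. They do not tell look-alikes from the thing itself.
- nets.search_frame(thing, picture): "xyz" ([x, y, z] in m, in the coordinates of the camera as it stood for that picture, good to about 4 mm: the middle of the surface that is visible of it).
The state is a dict: "time": time; "q": joint angles; "joint_vel": joint speeds; "joint_torque": joint torques, N m; "tool_pos": TCP position; "tcp_rot": TCP orientation; "wrist_force": force on the tool from outside, world axes, zero at the start; "torque": the same for the moment, N m; "width": opening from 0.0 (shut) to 1.0 (fully open).
Only numpy, scipy, OpenCV 4.12 (cv2) and the standard library are available. Lean on these libraries where they do the work, as an engineer would, in place of code of your own. Each camera call takes 0.05 s, during which the arm holds its last target.

## Working session

There is one attempt and no reset: what is moved stays moved. The work goes in short steps, Python scripts to look and compute and a tool call to move; the robot and the scene stay as the last step left them, time stands still between calls to the robot, and variables do not carry over. Pictures are saved under pics/ and viewed, and the job is handed in when it is done.

Besides the shell and the picture viewer there is one more tool, called after ">>>" by a JSON object that holds its "fn" and its "kwargs", one argument or row to a line. jog_arm: Moves the arm, as the interface text tells. Its arguments: {"type":"object","properties":{"turn":{"type":"array"},"slide":{"type":"array"},"grip":{"type":"array"},"newtons":{"type":"number"}},"required":["turn","slide","grip"]}

```bash
mkdir -p pics; python3 - <<'E'
from workcell import bot, eyes, nets
import cv2, numpy as np, pickle
print(bot.read_state())
for n in ("scene","top"):
    p=eyes.read_camera(n)
    pickle.dump(p,open(f"pics/{n}1.pkl","wb"))
    cv2.imwrite(f"pics/{n}1.png",p["img"][:,:,::-1])
    print(n,p["position"],p["rotation"],p["intrinsics"],p["distortion"])
    R=np.array(p["rotation"]);t=np.array(p["position"])
    if R.shape!=(3,3): R=cv2.Rodrigues(R)[0]
    for th in ["blank","chuck","walnut","chuck_key","bowl","mallet","wax_tin","gouge"]:
        for d in nets.search_frame(th,p):
            x=np.array(d["xyz"]); px=cv2.projectPoints(x[None],np.zeros(3),np.zeros(3),p["intrinsics"],np.array(p["distortion"]))[0].ravel()
            print(th,round(d["conf"],2),(R@x+t).round(3),px.round())
E
```

```text
{'time': 0.0, 'q': array([-1.16887859e+00,  2.64762836e-01,  1.60539630e+00, -1.13240612e-05,
        1.27372836e+00, -3.69033212e-02]), 'joint_vel': array([-0.00013247,  0.00094739, -0.00038429,  0.00021305, -0.00105899,
       -0.00051538]), 'joint_torque': array([ 7.94379594e-04, -5.15105224e+01, -3.67315865e+01, -5.38445875e-05,
        1.29509746e-02,  2.09957918e-06]), 'tool_pos': array([ 0.28650265, -0.61039196,  0.24694344]), 'tcp_rot': array([-0.44167332,  1.98092136, -1.97635041]), 'wrist_force': array([-1.10649372, -0.25771143,  1.13798181]), 'torque': array([-0.0285513 ,  0.0207436 , -0.02325982]), 'width': 1.0015735195100526}
scene [1.15665914 0.73172451 1.43865983] [-0.92750891 -2.56891382  0.9793184 ] [[497.87653691   0.         316.99272037]
 [  0.         497.87653691 209.09251845]
 [  0.           0.           1.        ]] [0.05219971 0.         0.         0.         0.        ]
blank 0.78 [ 0.451 -0.106  0.054] [320. 238.]
blank 0.67 [ 0.45  -0.622  0.056] [239. 161.]
chuck 0.79 [0.663 0.152 0.287] [322. 281.]
walnut 0.94 [ 0.423 -0.312  0.054] [291. 201.]
chuck_ke
[... 415 characters left out ...]
505 198.73689023]
 [  0.           0.           1.        ]] [0.02897863 0.         0.         0.         0.        ]
blank 0.97 [ 0.432 -0.119  0.057] [317. 205.]
blank 0.65 [ 0.427 -0.641  0.053] [468. 202.]
chuck 0.76 [0.633 0.121 0.291] [235. 129.]
chuck 0.32 [0.318 0.2   0.04 ] [225. 241.]
walnut 0.58 [ 0.408 -0.331  0.057] [378. 210.]
chuck_key 0.7 [0.406 0.13  0.009] [247. 216.]
bowl 0.98 [ 0.228 -0.289  0.016] [367. 263.]
bowl 0.24 [ 0.409 -0.331  0.057] [378. 210.]
mallet 0.95 [0.267 0.336 0.112] [179. 256.]
wax_tin 0.8 [0.323 0.204 0.04 ] [224. 239.]
wax_tin 0.36 [0.407 0.129 0.01 ] [247. 216.]
gouge 0.98 [ 0.372 -0.487  0.024] [422. 220.]
gouge 0.18 [0.407 0.128 0.009] [248. 216.]
```

View pics/scene1.png

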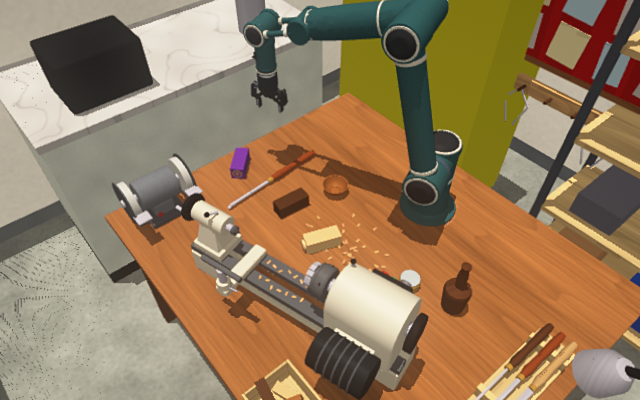

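View pics/top1.png

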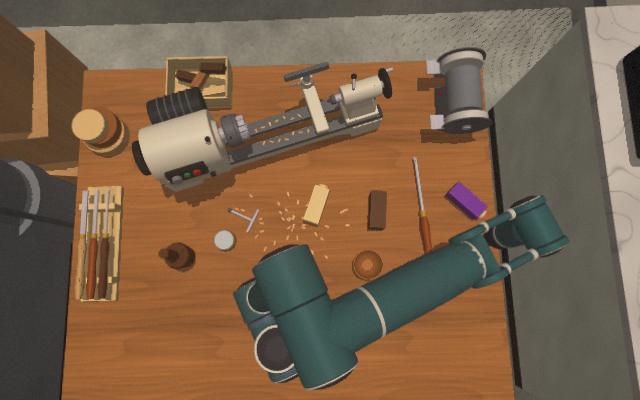

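```bash
python3 - <<'E'
import cv2
a=cv2.imread("pics/top1.png");s=cv2.imread("pics/scene1.png")
c1=cv2.resize(a[160:260,260:360],None,fx=4,fy=4,interpolation=cv2.INTER_CUBIC)
c2=cv2.resize(s[200:300,270:370],None,fx=4,fy=4,interpolation=cv2.INTER_CUBIC)
cv2.imwrite("pics/crop1.png",cv2.hconcat([c1,c2]))
E
```

```text
(no output)
```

View pics/crop1.png

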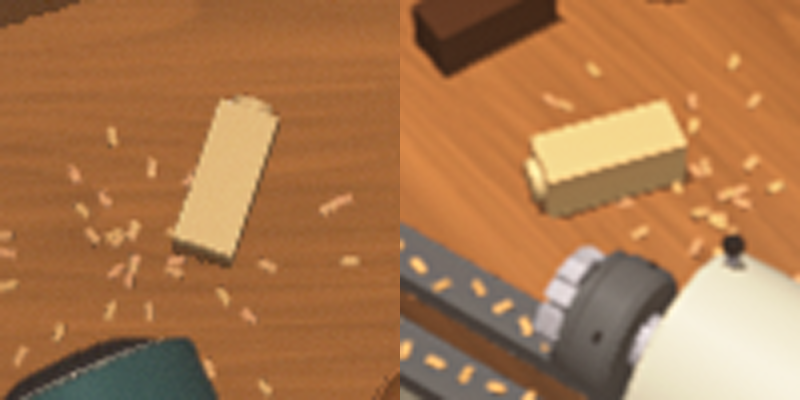

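Candidates in the top view: the pale blank at (317,205), the purple look-alike at (467,200) and the walnut at (377,210). I choose the pale one. The crop shows its tenon on the end facing the lathe. Next I'll measure the blank and the spindle.

```bash
cat > h.py <<'E'
import cv2, numpy as np
def cam(p):
    R=np.array(p["rotation"]); R=R if R.shape==(3,3) else cv2.Rodrigues(R)[0]
    return np.array(p["intrinsics"]),np.array(p["distortion"]),R,np.array(p["position"])
def cloud(p):
    K,D,R,t=cam(p); h,w=p["depth"].shape
    u,v=np.meshgrid(np.arange(w),np.arange(h))
    n=cv2.undistortPoints(np.stack([u,v],-1).reshape(-1,1,2).astype(float),K,D).reshape(h,w,2)
    d=p["depth"]; X=np.dstack([n*d[...,None],d])@R.T+t
    X[d==0]=np.nan
    return X
def onplane(p,px,z):
    K,D,R,t=cam(p)
    n=cv2.undistortPoints(np.array(px,float).reshape(-1,1,2),K,D).reshape(-1,2)
    r=np.c_[n,np.ones(len(n))]@R.T
    return t+r*((z-t[2])/r[:,2])[:,None]
def proj(p,X):
    K,D,R,t=cam(p)
    Y=(np.atleast_2d(X)-t)@R
    return cv2.projectPoints(Y,np.zeros(3),np.zeros(3),K,D)[0].reshape(-1,2)
E
python3 - <<'E'
from h import *; import pickle
for n,box in (("top",(175,235,295,340)),("scene",(222,258,295,350))):
    p=pickle.load(open(f"pics/{n}1.pkl","rb")); X=cloud(p)
    hsv=cv2.cvtColor(p["img"],cv2.COLOR_RGB2HSV)
    r0,r1,c0,c1=box; m=np.zeros(hsv.shape[:2],bool); m[r0:r1,c0:c1]=1
    b=m&np.isfinite(X[...,2])&(X[...,2]<0.02); print(n,"bench z",np.nanmedian(X[b][:,2]))
    top=m&(X[...,2]>0.045)&(X[...,2]<0.066)
    P=X[top]; print(len(P),"top z med",np.median(P[:,2]))
    q=onplane(p,np.argwhere(top)[:,::-1],0.055)
    (c,s,a)=cv2.minAreaRect((q[:,:2]*1000).astype(np.float32)); print("rect",c,s,a, "mean",q[:,:2].mean(0))
    m3=P[:,2]>0.05; e=np.linalg.eigh(np.cov(q[:,:2].T)); v=e[1][:,1]; v*=np.sign(v[0]); print("axis deg",np.degrees(np.arctan2(v[1],v[0])))
E
```

```text
top bench z 0.0001030988886450146
599 top z med 0.05461776021366482
rect (439.7316589355469, -118.1880111694336) (54.8787727355957, 138.68463134765625) 70.0757064819336 mean [ 0.43685603 -0.11736609]
axis deg -20.270317954721055
scene bench z -0.00017093244267041285
494 top z med 0.05362935814671976
rect (447.525634765625, -112.18431091308594) (63.385841369628906, 139.0721435546875) 69.97688293457031 mean [ 0.44369722 -0.11175201]
axis deg -19.574095521846328
```

```bash
python3 - <<'E'
from h import *; import pickle
# lathe: points from top cam z bands
for n in ("top","scene"):
    p=pickle.load(open(f"pics/{n}1.pkl","rb")); X=cloud(p)
    V=np.where(np.isnan(X),-9,X)
    for lo,hi in ((.115,.135),(.245,.29),(.29,.31),(.31,.325),(.325,.355)):
        m=(V[...,2]>lo)&(V[...,2]<hi)&(V[...,0]>.45)&(V[...,1]>-.6)&(V[...,1]<.6)
        pts=V[m]; 
        if len(pts): print(n,lo,hi,len(pts),pts.min(0).round(3),pts.max(0).round(3))
a=cv2.imread("pics/top1.png");s=cv2.imread("pics/scene1.png")
c1=cv2.resize(a[80:160,210:310],None,fx=4,fy=4,interpolation=cv2.INTER_CUBIC)
c2=cv2.resize(s[240:320,280:380],None,fx=4,fy=4,interpolation=cv2.INTER_CUBIC)
cv2.imwrite("pics/crop2.png",cv2.hconcat([c1,c2]))
E
```

```text
top 0.115 0.135 3038 [ 0.493 -0.6    0.115] [0.936 0.6   0.135]
top 0.245 0.29 2461 [ 0.474 -0.368  0.245] [0.864 0.429 0.29 ]
top 0.29 0.31 1558 [ 0.481 -0.358  0.29 ] [0.813 0.427 0.31 ]
top 0.31 0.325 737 [ 0.508 -0.25   0.31 ] [0.79  0.416 0.325]
top 0.325 0.355 2383 [0.522 0.172 0.325] [0.677 0.398 0.354]
scene 0.115 0.135 3076 [ 0.546 -0.599  0.115] [0.94  0.428 0.135]
scene 0.245 0.29 3096 [ 0.478 -0.364  0.245] [0.868 0.436 0.29 ]
scene 0.29 0.31 1682 [ 0.49  -0.353  0.29 ] [0.817 0.432 0.31 ]
scene 0.31 0.325 880 [ 0.511 -0.248  0.31 ] [0.793 0.423 0.325]
scene 0.325 0.355 2744 [0.525 0.179 0.325] [0.679 0.401 0.354]
```

View pics/crop2.png

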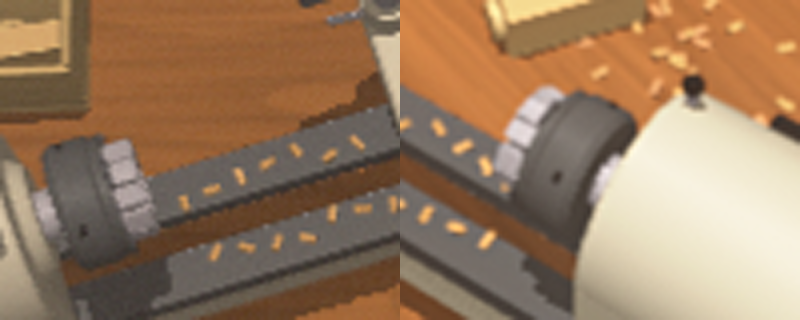

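```bash
python3 - <<'E'
from h import *; import pickle
from scipy.optimize import least_squares, minimize
for n in ("top","scene"):
    p=pickle.load(open(f"pics/{n}1.pkl","rb")); X=cloud(p); V=np.where(np.isnan(X),-9,X)
    # rough axis frame: origin guess and yaw
    c=np.array([.632,.10]); yaw=np.radians(14) # y-axis dir rotated from world y, sign tested below
    m=(abs(V[...,2]-.125)<.004)&(V[...,0]>.5)&(V[...,0]<.9)&(V[...,1]>-.4)&(V[...,1]<.15)
    q=onplane(p,np.argwhere(m)[:,::-1],.125)[:,:2]
    for it in range(4):
        d=np.array([np.sin(yaw),np.cos(yaw)])if False else None
        ey=np.array([-np.sin(yaw),np.cos(yaw)]); ex=np.array([np.cos(yaw),np.sin(yaw)])
        a=(q-c)@ey; b=(q-c)@ex
        E=[]
        for lo in np.arange(-.40,0,.01):
            k=(a>=lo)&(a<lo+.01)&(abs(b)<.09)
            if k.sum()>5: E.append((lo+.005,b[k].min(),b[k].max()))
        E=np.array(E); L=E[:,1];H=E[:,2]
        f=np.polyfit(E[:,0],(L+H)/2,1)
        ok=(H-L>.108)&(H-L<.120)
        if ok.sum()>4: f=np.polyfit(E[ok,0],((L+H)/2)[ok],1); yaw-=np.arctan(f[0]); c=c+ex*f[1]
    print(n,"ways: n",ok.sum(),"yaw",np.degrees(yaw),"c",c,"width",np.median((H-L)[ok]))
    # chuck cylinder fit
    for R0,lo,hi in ((.050,.024,.06),(.038,.003,.02)):
      # yaw fixed; solve for lateral and z offset
      Pc=V[(V[...,2]>.24)&(V[...,2]<.32)]
      Pc=Pc[abs((Pc[:,:2]-c)@ex)<.06]
      al=(Pc[:,:2]-c)@ey
      h=np.histogram(al,np.arange(-.1,.12,.005)); 
      if R0==.05: print([(round(x,3),int(k)) for x,k in zip(h[1],h[0])if k])
    pickle.dump((Pc,c,yaw),open(f"pics/chuck_{n}.pkl","wb"))
    # profile of max height vs along
    for lo in np.arange(-.03,.13,.005):
        k=(al>=lo)&(al<lo+.005)
        if k.sum(): print(round(lo,3),k.sum(),Pc[k,2].max().round(4),((Pc[k,:2]-c)@ex).min().round(3),((Pc[k,:2]-c)@ex).max().round(3))
E
```

```text
top ways: n 25 yaw 16.34532049892833 c [0.65082931 0.10468946] width 0.11240249718988542
[(np.float64(-0.015), 30), (np.float64(-0.01), 44), (np.float64(-0.005), 41), (np.float64(0.0), 40), (np.float64(0.005), 55), (np.float64(0.01), 51), (np.float64(0.015), 53), (np.float64(0.02), 59), (np.float64(0.025), 50), (np.float64(0.03), 56), (np.float64(0.035), 52), (np.float64(0.04), 55), (np.float64(0.045), 52), (np.float64(0.05), 44), (np.float64(0.055), 9), (np.float64(0.06), 23), (np.float64(0.065), 20), (np.float64(0.07), 84), (np.float64(0.075), 55), (np.float64(0.08), 96), (np.float64(0.085), 4), (np.float64(0.09), 5), (np.float64(0.095), 6), (np.float64(0.1), 1), (np.float64(0.105), 4), (np.float64(0.11), 3)]
-0.015 30 0.2987 -0.037 0.039
-0.01 44 0.3 -0.038 0.032
-0.005 41 0.2964 -0.038 0.033
0.0 40 0.2978 -0.038 0.031
0.005 55 0.3065 -0.047 0.048
0.01 51 0.3056 -0.047 0.04
0.015 53 0.3084 -0.046 0.045
0.02 59 0.3087 -0.049 0.043
0.025 50 0.3088 -0.049 0.041
0.03 56 0.3092 -0.048 0.042
0.035 52 0.307 -0.048 0.039
0.04 55 0.3095 -0.049 0.044
0.045 52 0.3069 -0.048 0.047
0.05 44 0.3
[... 1145 characters left out ...]
8 -0.03 0.036
-0.005 44 0.2962 -0.033 0.037
0.0 42 0.298 -0.031 0.038
0.005 23 0.3002 -0.023 0.043
0.01 49 0.3075 -0.041 0.046
0.015 53 0.3056 -0.033 0.046
0.02 47 0.3049 -0.033 0.045
0.025 59 0.3084 -0.044 0.048
0.03 65 0.3102 -0.038 0.048
0.035 57 0.308 -0.044 0.047
0.04 63 0.3096 -0.04 0.047
0.045 64 0.3085 -0.039 0.049
0.05 72 0.3073 -0.043 0.049
0.055 175 0.3072 -0.048 0.045
0.06 34 0.2855 -0.031 0.038
0.065 11 0.2745 -0.012 0.017
0.075 4 0.2957 0.007 0.031
0.085 5 0.3194 0.04 0.058
0.09 9 0.3194 0.048 0.058
0.095 7 0.3171 0.052 0.058
0.1 7 0.3183 0.05 0.059
0.105 9 0.3199 0.051 0.059
0.11 10 0.3192 0.05 0.06
0.115 10 0.3185 0.047 0.059
0.12 9 0.3195 0.048 0.06
0.125 9 0.319 0.049 0.058
```

```bash
python3 - <<'E'
from h import *; import pickle
from scipy.optimize import least_squares, minimize
D={n:pickle.load(open(f"pics/chuck_{n}.pkl","rb")) for n in ("top","scene")}
yaw=np.radians(16.2); ey=np.array([-np.sin(yaw),np.cos(yaw)]); ex=np.array([np.cos(yaw),np.sin(yaw)])
c=np.array([.653,.105])
for n,(P,_,_) in D.items():
    al=(P[:,:2]-c)@ey; la=(P[:,:2]-c)@ex; z=P[:,2]
    for nm,lo,hi,R in (("body",.012,.05,.05),("jaw",-.013,.002,.038),):
        k=(al>lo)&(al<hi)&(z>.262)&(abs(la)<.046)
        # top-ish pixels only
        f=lambda v:np.hypot(la[k]-v[0]-v[2]*(al[k]-.0),z[k]-v[1])-R
        g=lambda v:np.hypot(la[k]-v[0],z[k]-v[1])-R
        r=least_squares(g,[0,.255],loss="soft_l1",f_scale=.002)
        r2=least_squares(f,[0,.255,0],loss="soft_l1",f_scale=.002)
        print(n,nm,k.sum(),r.x.round(4),"rms",np.sqrt((r.fun**2).mean()).round(4),r2.x.round(4))
# headstock sides & shape, lathe-frame
for n in D:
    p=pickle.load(open(f"pics/{n}1.pkl","rb")); V=np.where(np.isnan(cloud(p)),-9,cloud(p))
    S=V[(V[...,2]>.30)&(V[...,2]<.36)&(V[...,0]>.4)&(V[...,0]<.85)&(V[...,1]>.1)]
    al=(S[:,:2]-c)@ey; la=(S[:,:2]-c)@ex
    k=(S[:,2]>.335)&(al>.09)&(al<.3)
    E=np.array([(lo,la[k&(al>=lo)&(al<lo+.01)].min(),la[k&(al>=lo)&(al<lo+.01)].max()) for lo in np.arange(.1,.29,.01)])
    print(n,"head yaw corr",np.degrees(-np.arctan([np.polyfit(E[:,0],E[:,i],1)[0] for i in(1,2)])),E[:,1:].mean(0))
    # tailstock point z~.255
    T=V[(abs(V[...,2]-.258)<.012)&(V[...,0]>.5)]
    al=(T[:,:2]-c)@ey; la=(T[:,:2]-c)@ex
    k=(al<-.25)&(al>-.30)&(abs(la)<.03)
    print(n,"tail pts",k.sum(), al[k].max() if k.sum() else None, np.median(la[k]), T[k][np.argsort(-al[k])[:4]].round(3).tolist(), la[k][np.argsort(-al[k])[:4]])
# blank silhouette
def corners():
    B=np.array([[x,y,z] for x in(-.065,.065) for y in(-.0275,.0275) for z in(0,.055)])
    t=np.linspace(0,2*np.pi,24); T=np.array([[x,.019*np.cos(a),.0275+.019*np.sin(a)] for x in(.065,.075) for a in t])
    return B,T
B,T=corners()
obs={}
for n,box in (("top",(170,240,290,345)),("scene",(215,265,290,355))):
    p=pickle.load(open(f"pics/{n}1.pkl","rb")); X=cloud(p)
    r0,r1,c0,c1=box; m=np.zeros(p["depth"].shape,np.uint8); m[r0:r1,c0:c1]=1
    hsv=cv2.cvtColor(p["img"],cv2.COLOR_RGB2HSV)
    m&=(X[...,2]>.008).astype(np.uint8)
    nc,lab,st,_=cv2.connectedComponentsWithStats(m); i=1+np.argmax(st[1:,4]); m=(lab==i).astype(np.uint8)
    obs[n]=(p,m,box); print(n,"mask",m.sum())
def mask(p,v,box):
    r0,r1,c0,c1=box; S=8
    im=np.zeros(((r1-r0)*S,(c1-c0)*S),np.uint8)
    Rz=np.array([[np.cos(v[2]),-np.sin(v[2]),0],[np.sin(v[2]),np.cos(v[2]),0],[0,0,1]])
    for G in(B,T):
        q=proj(p,G@Rz.T+[v[0],v[1],0])
        q=(q-[c0,r0]+.5)*S
        cv2.fillConvexPoly(im,cv2.convexHull(q.round().astype(np.int32)),1)
    return im.reshape(r1-r0,S,c1-c0,S).mean((1,3))
def cost(v,names):
    return sum(abs(mask(obs[n][0],v,obs[n][2])-obs[n][1][obs[n][2][0]:obs[n][2][1],obs[n][2][2]:obs[n][2][3]]).sum() for n in names)
for names in(("top",),("scene",),("top","scene")):
    x0=np.array([.437,-.117,np.radians(-20)])
    r=minimize(cost,x0,args=(names,),method="Nelder-Mead",options=dict(initial_simplex=[x0,x0+[.01,0,0],x0+[0,.01,0],x0+[0,0,.06]],xatol=1e-4,fatol=.1))
    print(names,r.x[:2].round(4),np.degrees(r.x[2]).round(2),r.fun.round(1))
E
```

```text
top body 361 [-0.0006  0.2534] rms 0.0028 [ 0.0007  0.2534 -0.0408]
top jaw 115 [-0.0005  0.2543] rms 0.0037 [0.0005 0.2543 0.1713]
scene body 368 [-0.0003  0.2538] rms 0.0027 [-0.0025  0.2538  0.0689]
scene jaw 101 [0.0008 0.2539] rms 0.0037 [ 0.0007  0.2539 -0.0392]
top head yaw corr [-1.15615184 -0.19680319] [-0.04078482  0.03508257]
top tail pts 50 -0.2773273840861294 -0.0035055455725790797 [[0.73, -0.161, 0.254], [0.733, -0.162, 0.254], [0.729, -0.165, 0.256], [0.73, -0.165, 0.261]] [-0.00058429  0.0023159  -0.00227372 -0.00118422]
scene head yaw corr [-1.11088837  0.16981301] [-0.03665713  0.03948312]
scene tail pts 63 -0.2746291308634911 0.0052660789182595825 [[0.731, -0.158, 0.255], [0.735, -0.158, 0.259], [0.732, -0.162, 0.258], [0.736, -0.162, 0.255]] [0.00154785 0.0050272  0.00147845 0.00497624]
top mask 648
scene mask 759
('top',) [ 0.4384 -0.117 ] -20.27 37.2
('scene',) [ 0.4385 -0.1177] -18.58 84.3
('top', 'scene') [ 0.4381 -0.117 ] -20.19 121.7
```

```bash
cat > g.py <<'E'
from h import *
from scipy.spatial.transform import Rotation as Ro
from workcell import bot
def show(pos=None,xdir=None):
    s=bot.read_state(); R=Ro.from_rotvec(s["tcp_rot"]); M=R.as_matrix()
    print("t",round(s["time"],2),"pos",np.round(s["tool_pos"],4),"q",np.round(s["q"],3),"F",np.round(s["wrist_force"],1),"M",np.round(s["torque"],2),"w",round(s["width"],3))
    print("R",M.round(4).tolist())
    if pos is not None: print("slide mm",(M.T@(np.array(pos)-s["tool_pos"])*1000).round(2))
    if xdir is not None:
        # tool x horizontal heading xdir(rad), tool y down
        x=np.array([np.cos(xdir),np.sin(xdir),0]); y=np.array([0,0,-1.]); T=np.c_[x,y,np.cross(x,y)]
        print("turn",Ro.from_matrix(M.T@T).as_rotvec().round(4),"slide after turn",(T.T@(np.array(pos)-s["tool_pos"])*1000).round(2))
    return s,M
E
python3 - <<'E'
from g import *
for a in (-20.2,159.8,106.2,-73.8): print(a); show((.438,-.117,.2),np.radians(a))
E
```

```text
-20.2
t 0.9 pos [ 0.2868 -0.6111  0.2483] q [-1.169  0.264  1.604 -0.     1.274 -0.037] F [-0.3 -1.2  0.3] M [ 0.01  0.01 -0.02] w 0.999
R [[-0.9053, 0.0, 0.4249], [-0.4249, -0.0001, -0.9053], [0.0, -1.0, 0.0001]]
slide mm [-346.81   48.28 -383.01]
turn [-0.0000e+00 -2.3502e+00  1.0000e-04] slide after turn [-28.67  48.31 515.9 ]
159.8
t 0.9 pos [ 0.2868 -0.6111  0.2483] q [-1.169  0.264  1.604 -0.     1.274 -0.037] F [-0.3 -1.2  0.3] M [ 0.01  0.01 -0.02] w 0.999
R [[-0.9053, 0.0, 0.4249], [-0.4249, -0.0001, -0.9053], [0.0, -1.0, 0.0001]]
slide mm [-346.81   48.28 -383.01]
turn [-1.000e-04  7.914e-01 -0.000e+00] slide after turn [  28.67   48.31 -515.9 ]
106.2
t 0.9 pos [ 0.2868 -0.6111  0.2483] q [-1.169  0.264  1.604 -0.     1.274 -0.037] F [-0.3 -1.2  0.3] M [ 0.01  0.01 -0.02] w 0.999
R [[-0.9053, 0.0, 0.4249], [-0.4249, -0.0001, -0.9053], [0.0, -1.0, 0.0001]]
slide mm [-346.81   48.28 -383.01]
turn [-1.0000e-04  1.7269e+00 -0.0000e+00] slide after turn [ 432.26   48.31 -283.07]
-73.8
t 0.9 pos [ 0.2868 -0.6111  0.2483] q [-1.169  0.264  1.604 -0.     1.274 -0.037] F [-0.3 -1.2  0.3] M [ 0.01  0.01 -0.02] w 0.999
R [[-0.9053, 0.0, 0.4249], [-0.4249, -0.0001, -0.9053], [0.0, -1.0, 0.0001]]
slide mm [-346.81   48.28 -383.01]
turn [-0.0000e+00 -1.4147e+00  1.0000e-04] slide after turn [-432.26   48.31  283.07]
```

>>> {"fn": "jog_arm", "kwargs": {
  "turn": [
    [0,0,0],
    [0,0,0],
    [0,0,0],
    [0,0,0],
    [0,0,0]
  ],
  "slide": [
    [-31.5,3,-34.8],
    [-31.5,3,-34.8],
    [-31.5,3,-34.8],
    [-31.5,3,-34.8],
    [-31.5,3,-34.8]
  ],
  "grip": [100,100,100,100,100]
}}

```text
time: 1.4
tool_pos: [0.3557, -0.385, 0.2333]
tcp_rot: [-0.44, 1.978, -1.979]
wrist_force: [1.3, 0.3, 0.9]
width: 0.999
```

>>> {"fn": "jog_arm", "kwargs": {
  "turn": [
    [0,0,0],
    [0,0,0],
    [0,0,0],
    [0,0,0],
    [0,0,0]
  ],
  "slide": [
    [-31.5,3,-34.8],
    [-31.5,3,-34.8],
    [-31.5,3,-34.8],
    [-31.5,3,-34.8],
    [-31.5,3,-34.8]
  ],
  "grip": [100,100,100,100,100]
}}

```text
time: 1.9
tool_pos: [0.4244, -0.1605, 0.2186]
tcp_rot: [-0.44, 1.978, -1.979]
wrist_force: [0.5, -0.2, -0.4]
width: 0.997
```

>>> {"fn": "jog_arm", "kwargs": {
  "turn": [
    [0,0.14,0],
    [0,0.14,0],
    [0,0.14,0],
    [0,0.14,0],
    [0,0.14,0]
  ],
  "slide": [
    [0,0,0],
    [0,0,0],
    [0,0,0],
    [0,0,0],
    [0,0,0]
  ],
  "grip": [100,100,100,100,100]
}}

```text
time: 2.4
tool_pos: [0.4242, -0.162, 0.2185]
tcp_rot: [-0.279, -2.079, 2.079]
wrist_force: [-0.6, -0.2, -0.1]
width: 0.995
```

```bash
python3 - <<'E'
from g import *
show((.438,-.117,.027),np.radians(159.8))
E
```

```text
t 2.4 pos [ 0.4242 -0.162   0.2185] q [-0.42  -0.143  2.09  -0.     1.194  1.418] F [-0.6 -0.2 -0.1] M [ 0.04 -0.    0.02] w 0.995
R [[-0.9647, 0.0004, -0.2634], [0.2634, -0.0002, -0.9647], [-0.0005, -1.0, 0.0001]]
slide mm [ -1.4  191.51 -47.09]
turn [-0.0001  0.086  -0.0005] slide after turn [  2.56 191.51 -47.02]
```

>>> {"fn": "jog_arm", "kwargs": {
  "turn": [
    [0,0.086,0],
    [0,0,0],
    [0,0,0],
    [0,0,0],
    [0,0,0]
  ],
  "slide": [
    [0,0,0],
    [1,25,-15],
    [1.5,25,-16],
    [0,25,-16],
    [0,25,0]
  ],
  "grip": [100,100,100,100,100]
}}

```text
time: 2.9
tool_pos: [0.4383, -0.1159, 0.1178]
tcp_rot: [-0.357, -2.034, 2.034]
wrist_force: [-0.5, -0.8, 0.5]
width: 0.999
```

```bash
python3 - <<'E'
from g import *
from workcell import eyes
show((.438,-.117,.027),np.radians(159.8))
p=eyes.read_camera("scene"); cv2.imwrite("pics/s2.png",cv2.resize(p["img"][150:290,240:400,::-1],None,fx=4,fy=4,interpolation=cv2.INTER_CUBIC))
E
```

```text
t 2.9 pos [ 0.4383 -0.1159  0.1178] q [-3.140e-01 -3.600e-02  2.194e+00  1.000e-03  9.820e-01  1.602e+00] F [-0.5 -0.8  0.5] M [-0.02  0.02  0.01] w 0.999
R [[-0.9408, 0.0013, -0.339], [0.339, 0.0002, -0.9408], [-0.0012, -1.0, -0.0006]]
slide mm [5.000e-02 9.079e+01 1.170e+00]
turn [ 0.0006  0.0067 -0.0012] slide after turn [-7.000e-02  9.079e+01  1.110e+00]
```

View pics/s2.png

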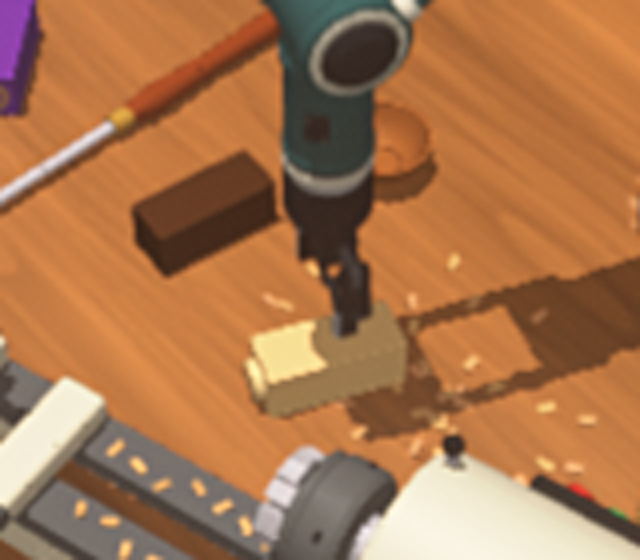

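The gripper straddles the pale blank near its middle (crop 340,320). I'll lower it and grip.

>>> {"fn": "jog_arm", "kwargs": {
  "turn": [
    [0,0.006,0],
    [0,0,0],
    [0,0,0],
    [0,0,0],
    [0,0,0]
  ],
  "slide": [
    [0,20,1],
    [0,25,0],
    [0,25,0],
    [0,15,0],
    [0,5,0]
  ],
  "grip": [100,100,100,100,100]
}}

```text
time: 3.45
tool_pos: [0.4363, -0.1179, 0.0272]
tcp_rot: [-0.359, -2.028, 2.028]
wrist_force: [-0.2, -0.3, 0.5]
width: 1.001
```

>>> {"fn": "jog_arm", "kwargs": {
  "turn": [
    [0,0,0],
    [0,0,0],
    [0,0,0],
    [0,0,0],
    [0,0,0]
  ],
  "slide": [
    [0,0,0],
    [0,0,0],
    [0,0,0],
    [0,0,0],
    [0,0,0]
  ],
  "grip": [50,50,50,50,50],
  "newtons": 60
}}

```text
time: 3.95
tool_pos: [0.4389, -0.1185, 0.0298]
tcp_rot: [-0.366, -2.03, 2.031]
wrist_force: [-0.5, 1.0, 5.5]
width: 0.636
```

>>> {"fn": "jog_arm", "kwargs": {
  "turn": [
    [0,0,0],
    [0,0,0],
    [0,0,0]
  ],
  "slide": [
    [0,0,0],
    [0,0,0],
    [0,0,0]
  ],
  "grip": [40,40,40],
  "newtons": 80
}}

```text
time: 4.25
tool_pos: [0.439, -0.1185, 0.0299]
tcp_rot: [-0.366, -2.03, 2.031]
wrist_force: [0.2, 1.1, 7.0]
width: 0.638
```

>>> {"fn": "jog_arm", "kwargs": {
  "turn": [
    [0,0,0],
    [0,0,0],
    [0,0,0],
    [0,0,0],
    [0,0,0]
  ],
  "slide": [
    [0,-5,0],
    [0,-20,0],
    [0,-35,0],
    [0,-40,0],
    [0,-40,0]
  ],
  "grip": [40,40,40,40,40]
}}

```text
time: 4.75
tool_pos: [0.4358, -0.1177, 0.1687]
tcp_rot: [-0.359, -2.028, 2.028]
wrist_force: [0.8, -0.7, -2.8]
width: 0.634
```

>>> {"fn": "jog_arm", "kwargs": {
  "turn": [
    [0,0,0],
    [0,0,0],
    [0,0,0],
    [0,0,0],
    [0,0,0]
  ],
  "slide": [
    [0,-40,0],
    [0,-30,0],
    [0,-20,0],
    [0,0,0],
    [0,0,0]
  ],
  "grip": [40,40,40,40,40]
}}

```text
time: 5.25
tool_pos: [0.4367, -0.1179, 0.2574]
tcp_rot: [-0.361, -2.029, 2.029]
wrist_force: [-0.4, 0.6, -3.9]
width: 0.636
```

```bash
python3 - <<'E'
from g import *
from workcell import eyes
show((.686,-.010,.257),np.radians(-73.8))
p=eyes.read_camera("scene"); cv2.imwrite("pics/s3.png",cv2.resize(p["img"][130:290,240:400,::-1],None,fx=3.5,fy=3.5,interpolation=cv2.INTER_CUBIC))
E
```

```text
t 5.25 pos [ 0.4367 -0.1179  0.2574] q [-0.319 -0.174  2.044 -0.     1.273  1.605] F [-0.4  0.6 -3.9] M [ 0.01  0.02 -0.03] w 0.636
R [[-0.9383, -0.0011, -0.3459], [0.3459, 0.0001, -0.9383], [0.0011, -1.0, 0.0002]]
slide mm [-1.9661e+02  1.2000e-01 -1.8753e+02]
turn [ 1.0000e-03 -2.2068e+00  9.0000e-04] slide after turn [-34.09   0.37 269.56]
```

View pics/s3.png

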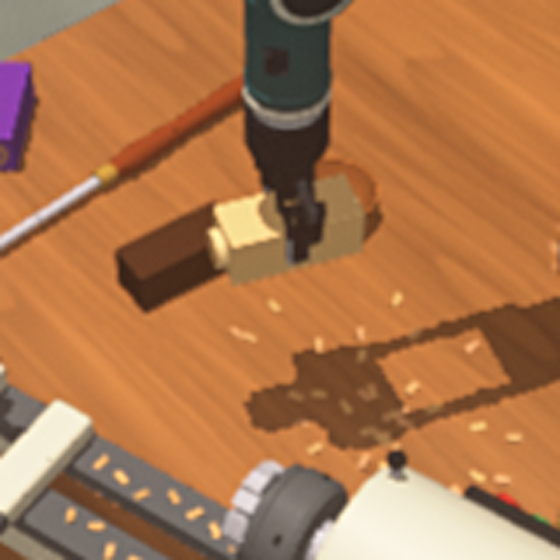

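The blank is held level, with the tenon towards the left of the crop. I'll turn it to line up with the spindle.

>>> {"fn": "jog_arm", "kwargs": {
  "turn": [
    [0,-0.06,0],
    [0,-0.12,0],
    [0,-0.14,0],
    [0,-0.14,0],
    [0,-0.14,0]
  ],
  "slide": [
    [0,0,0],
    [0,0,0],
    [0,0,0],
    [0,0,0],
    [0,0,0]
  ],
  "grip": [40,40,40,40,40]
}}

```text
time: 5.8
tool_pos: [0.4358, -0.1176, 0.2553]
tcp_rot: [-0.27, 2.091, -2.087]
wrist_force: [0.2, 0.6, -3.4]
width: 0.631
```

>>> {"fn": "jog_arm", "kwargs": {
  "turn": [
    [0,-0.14,0],
    [0,-0.14,0],
    [0,-0.14,0],
    [0,-0.14,0],
    [0,-0.14,0]
  ],
  "slide": [
    [0,0,0],
    [0,0,0],
    [0,0,0],
    [0,0,0],
    [0,0,0]
  ],
  "grip": [40,40,40,40,40]
}}

```text
time: 6.3
tool_pos: [0.4358, -0.1176, 0.2553]
tcp_rot: [-0.854, 1.653, -1.646]
wrist_force: [-0.7, -0.5, -3.4]
width: 0.633
```

>>> {"fn": "jog_arm", "kwargs": {
  "turn": [
    [0,-0.14,0],
    [0,-0.14,0],
    [0,-0.14,0],
    [0,-0.14,0],
    [0,-0.14,0]
  ],
  "slide": [
    [0,0,0],
    [0,0,0],
    [0,0,0],
    [0,0,0],
    [0,0,0]
  ],
  "grip": [40,40,40,40,40]
}}

```text
time: 6.8
tool_pos: [0.4358, -0.1176, 0.2553]
tcp_rot: [-1.249, 1.153, -1.145]
wrist_force: [-0.5, 0.4, -2.9]
width: 0.634
```

>>> {"fn": "jog_arm", "kwargs": {
  "turn": [
    [0,-0.14,0],
    [0,-0.067,0],
    [0,0,0]
  ],
  "slide": [
    [0,0,0],
    [0,0,0],
    [0,0,0]
  ],
  "grip": [40,40,40]
}}

```text
time: 7.1
tool_pos: [0.4359, -0.1176, 0.2556]
tcp_rot: [-1.332, 1.002, -0.995]
wrist_force: [-0.9, -0.3, -3.5]
width: 0.635
```

```bash
python3 - <<'E'
from g import *
show((.686,-.010,.257),np.radians(-73.8))
E
```

```text
t 7.1 pos [ 0.4359 -0.1176  0.2556] q [-0.319 -0.172  2.045 -0.     1.273 -0.602] F [-0.9 -0.3 -3.5] M [-0.06 -0.05 -0.03] w 0.635
R [[0.2793, -0.0046, 0.9602], [-0.9602, 0.0015, 0.2793], [-0.0027, -1.0, -0.004]]
slide mm [-33.52  -2.38 270.16]
turn [ 0.004   0.0003 -0.0027] slide after turn [-33.61  -1.38 270.15]
```

>>> {"fn": "jog_arm", "kwargs": {
  "turn": [
    [0,0,0],
    [0,0,0],
    [0,0,0],
    [0,0,0],
    [0,0,0]
  ],
  "slide": [
    [0,0,20],
    [0,0,40],
    [0,0,40],
    [0,-1,40],
    [0,-1,40]
  ],
  "grip": [40,40,40,40,40]
}}

```text
time: 7.6
tool_pos: [0.6107, -0.0672, 0.258]
tcp_rot: [-1.331, 1.003, -0.998]
wrist_force: [-0.2, -0.4, -2.3]
width: 0.635
```

>>> {"fn": "jog_arm", "kwargs": {
  "turn": [
    [0,0,0],
    [0,0,0],
    [0,0,0],
    [0.004,0,0],
    [0,0,0]
  ],
  "slide": [
    [0,0,40],
    [0,0,30],
    [0,0,20],
    [0,0,0],
    [0,0,0]
  ],
  "grip": [40,40,40,40,40]
}}

```text
time: 8.1
tool_pos: [0.6958, -0.0425, 0.2577]
tcp_rot: [-1.329, 1.0, -0.998]
wrist_force: [-0.1, -0.2, -3.6]
width: 0.634
```

```bash
cat > look.py <<'E'
import sys,pickle
from g import *
from workcell import eyes
tag=sys.argv[1]
s,M=show((.686,-.010,.257),np.radians(-73.8))
ims=[]
for n,(r,c) in (("top",(60,200)),("scene",(190,250))):
    p=eyes.read_camera(n); pickle.dump((p,s),open(f"pics/{n}_{tag}.pkl","wb"))
    ims.append(cv2.resize(p["img"][r:r+130,c:c+130,::-1],None,fx=3,fy=3,interpolation=cv2.INTER_CUBIC))
cv2.imwrite(f"pics/l_{tag}.png",cv2.hconcat(ims))
E
python3 look.py a
```

```text
t 8.1 pos [ 0.6958 -0.0425  0.2577] q [-9.700e-02  3.000e-01  1.541e+00  1.000e-03  1.301e+00 -3.800e-01] F [-0.1 -0.2 -3.6] M [ 0.04 -0.01  0.01] w 0.634
R [[0.2785, -0.0004, 0.9604], [-0.9604, 0.0013, 0.2785], [-0.0014, -1.0, -0.0]]
slide mm [-33.94   0.76  -0.33]
turn [ 0.     -0.0005 -0.0014] slide after turn [-33.94   0.71  -0.31]
```

View pics/l_a.png

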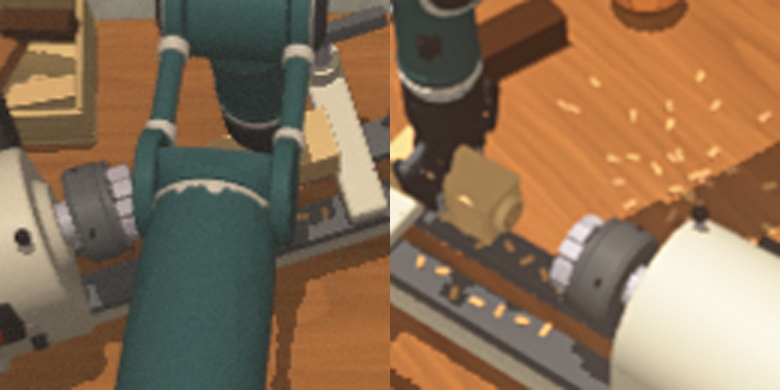

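```bash
cat > icp.py <<'E'
import sys,pickle
from h import *
from scipy.optimize import least_squares
from scipy.spatial.transform import Rotation as Ro
tag=sys.argv[1]; 
p,s=pickle.load(open(f"pics/scene_{tag}.pkl","rb")); X=cloud(p)
tcp=s["tool_pos"]; M=Ro.from_rotvec(s["tcp_rot"]).as_matrix()
hsv=cv2.cvtColor(p["img"],cv2.COLOR_RGB2HSV)
# expected blank frame: x = -tool x, centre = tcp - 2mm*y
bx=-M[:,0]; Rb=np.c_[bx,np.cross([0,0,1],bx),[0,0,1]]
c0=tcp.copy(); c0[2]-=.0024
L=(np.where(np.isnan(X),-9,X)-c0)@Rb
m=(abs(L[...,0])<.085)&(abs(L[...,1])<.04)&(abs(L[...,2])<.038)&(hsv[...,0]>15)&(hsv[...,0]<32)&(hsv[...,1]>60)&(hsv[...,2]>60)
m=cv2.erode(m.astype(np.uint8),np.ones((2,2)))>0
P=L[m]; print("pts",len(P),P.min(0).round(3),P.max(0).round(3))
def sd(Q):
    d=abs(Q)-[.065,.0275,.0275]
    box=np.linalg.norm(np.maximum(d,0),axis=1)+np.minimum(d.max(1),0)
    d2=np.c_[np.hypot(Q[:,1],Q[:,2])-.019,abs(Q[:,0]-.07)-.005]
    cyl=np.linalg.norm(np.maximum(d2,0),axis=1)+np.minimum(d2.max(1),0)
    return np.minimum(box,cyl)
def f(v): return sd((P-v[:3])@Ro.from_rotvec([v[5],v[4],v[3]]).as_matrix())
r=least_squares(f,np.zeros(6),loss="soft_l1",f_scale=.002)
C=np.linalg.inv(r.jac.T@r.jac)*(r.fun**2).mean()
print("offset mm (along,left,up)",(r.x[:3]*1e3).round(2),"yaw,pitch,roll deg",np.degrees(r.x[3:]).round(2),"rms",np.sqrt((r.fun**2).mean())*1e3,"sd",(np.sqrt(np.diag(C))*1e3).round(2))
Rf=Rb@Ro.from_rotvec([r.x[5],r.x[4],r.x[3]]).as_matrix()
sh=c0+Rb@r.x[:3]+Rf@[.065,0,0]
yaw=np.radians(16.2); ey=np.array([-np.sin(yaw),np.cos(yaw),0]); ex=np.array([np.cos(yaw),np.sin(yaw),0]); J=np.array([.657,.091,.255])
print("shoulder world",sh.round(4),"in jaw frame mm",((sh-J)@np.c_[ex,ey,[0,0,1]]*1e3).round(1), "axis heading err deg",np.degrees(np.arctan2(Rf[:,0]@-ex,Rf[:,0]@ey)).round(2),"pitch",np.degrees(np.arcsin(Rf[2,0])).round(2))
u=proj(p,sh); print("shoulder px",u.round(1))
E
python3 icp.py a
```

```text
pts 576 [-0.065 -0.032 -0.027] [0.074 0.026 0.033]
offset mm (along,left,up) [-3.71 -0.23 -0.34] yaw,pitch,roll deg [-0.48 -0.17 -0.8 ] rms 1.9454456741183344 sd [0.25 0.26 0.18 5.31 3.98 8.52]
shoulder world [0.6794 0.0166 0.2553] in jaw frame mm [  0.8 -77.7   0.3] axis heading err deg -0.5 pitch 0.25
shoulder px [[287.3 260.1]]
```

>>> {"fn": "jog_arm", "kwargs": {
  "turn": [
    [0,0,0],
    [0,0,0],
    [0,0,0],
    [0,0,0],
    [0,0,0]
  ],
  "slide": [
    [-10,0,0],
    [-20,0,0],
    [-20,0,0],
    [-10,0,-0.5],
    [0,0,0]
  ],
  "grip": [40,40,40,40,40]
}}

```text
time: 8.7
tool_pos: [0.6786, 0.0174, 0.2607]
tcp_rot: [-1.327, 0.994, -0.997]
wrist_force: [0.3, -0.1, -3.1]
width: 0.633
```

```bash
python3 look.py b; python3 icp.py b
```

```text
t 8.7 pos [0.6786 0.0174 0.2607] q [-0.012  0.262  1.584  0.002  1.292 -0.298] F [ 0.3 -0.1 -3.1] M [-0.02  0.01 -0.  ] w 0.633
R [[0.282, 0.0041, 0.9594], [-0.9594, 0.0015, 0.282], [-0.0003, -1.0, 0.0044]]
slide mm [28.32  3.72 -0.65]
turn [-0.0044  0.0032 -0.0003] slide after turn [28.32  3.73 -0.54]
pts 618 [-0.066 -0.032 -0.026] [0.072 0.026 0.032]
offset mm (along,left,up) [-4.81 -1.03 -1.05] yaw,pitch,roll deg [-0.02 -0.36 -0.49] rms 1.9609896091809182 sd [0.26 0.21 0.17 4.26 3.63 8.08]
shoulder world [0.6627 0.0754 0.2577] in jaw frame mm [  1.1 -16.6   2.7] axis heading err deg 0.16 pitch 0.38
shoulder px [[304.4 269.4]]
```

View pics/l_b.png

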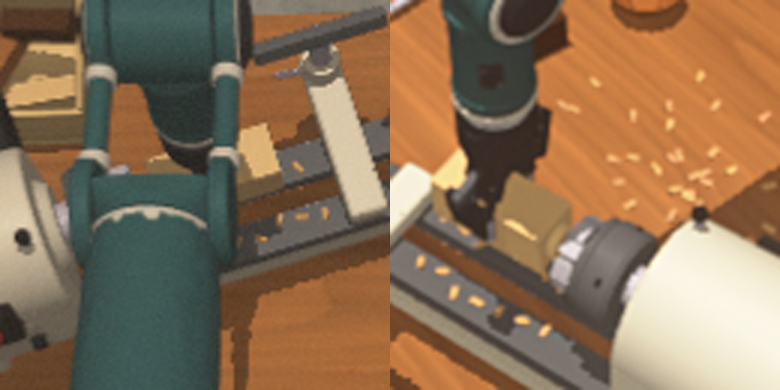

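>>> {"fn": "jog_arm", "kwargs": {
  "turn": [
    [0,0,0],
    [0,0,0],
    [0,0,0],
    [0,0,0],
    [0,0,0]
  ],
  "slide": [
    [0,0.5,0],
    [0,0,0],
    [0,0,0],
    [0,0,0],
    [0,0,0]
  ],
  "grip": [40,40,40,40,40]
}}

```text
time: 9.3
tool_pos: [0.6795, 0.0144, 0.2597]
tcp_rot: [-1.326, 0.996, -1.0]
wrist_force: [-0.0, 0.3, -3.2]
width: 0.631
```

```bash
python3 look.py c; python3 icp.py c
```

```text
t 9.3 pos [0.6795 0.0144 0.2597] q [-1.600e-02  2.640e-01  1.583e+00  1.000e-03  1.291e+00 -2.990e-01] F [-0.   0.3 -3.2] M [ 0.02  0.03 -0.  ] w 0.631
R [[0.2787, 0.0037, 0.9604], [-0.9604, 0.0011, 0.2787], [-0.0, -1.0, 0.0039]]
slide mm [25.27  2.66 -0.55]
turn [-0.0039 -0.0003 -0.    ] slide after turn [25.27  2.67 -0.55]
pts 623 [-0.065 -0.032 -0.026] [0.073 0.026 0.034]
offset mm (along,left,up) [-3.28 -0.67 -1.02] yaw,pitch,roll deg [-0.    0.06 -0.26] rms 2.0424661353324765 sd [0.28 0.22 0.18 4.57 4.03 8.43]
shoulder world [0.6629 0.0739 0.2562] in jaw frame mm [  0.9 -18.1   1.2] axis heading err deg -0.02 pitch -0.06
shoulder px [[304.  269.4]]
```

>>> {"fn": "jog_arm", "kwargs": {
  "turn": [
    [-0.004,0,0],
    [0,0,0],
    [0,0,0],
    [0,0,0],
    [0,0,0]
  ],
  "slide": [
    [0,1,-0.4],
    [0,1,-0.4],
    [0,0,0],
    [0,0,0],
    [0,0,0]
  ],
  "grip": [40,40,40,40,40]
}}

```text
time: 9.9
tool_pos: [0.6787, 0.0146, 0.2578]
tcp_rot: [-1.33, 0.998, -0.998]
wrist_force: [-0.4, -0.5, -3.0]
width: 0.635
```

```bash
python3 look.py d; python3 icp.py d
```

```text
t 9.9 pos [0.6787 0.0146 0.2578] q [-0.015  0.266  1.584  0.     1.292 -0.298] F [-0.4 -0.5 -3. ] M [ 0.02  0.04 -0.06] w 0.635
R [[0.2793, 0.0001, 0.9602], [-0.9602, 0.0, 0.2793], [0.0, -1.0, 0.0001]]
slide mm [25.67  0.81  0.17]
turn [-0.0001  0.0003  0.    ] slide after turn [25.67  0.81  0.18]
pts 614 [-0.064 -0.032 -0.024] [0.073 0.026 0.033]
offset mm (along,left,up) [-3.52 -0.86 -0.91] yaw,pitch,roll deg [-0.24 -0.1  -0.75] rms 2.0894081494164918 sd [0.28 0.23 0.18 4.52 4.04 8.69]
shoulder world [0.6626 0.0739 0.2546] in jaw frame mm [  0.6 -17.9  -0.4] axis heading err deg -0.22 pitch 0.1
shoulder px [[304.2 269.7]]
```

>>> {"fn": "jog_arm", "kwargs": {
  "turn": [
    [0,0,0],
    [0,0,0],
    [0,0,0],
    [0,0,0],
    [0,0,0]
  ],
  "slide": [
    [-2,0,-0.3],
    [-2,0,0],
    [-2,0,0],
    [-2,0,0],
    [0,0,0]
  ],
  "grip": [40,40,40,40,40]
}}

```text
time: 10.5
tool_pos: [0.676, 0.0226, 0.2578]
tcp_rot: [-1.33, 0.998, -0.998]
wrist_force: [0.1, 0.3, -3.8]
width: 0.637
```

>>> {"fn": "jog_arm", "kwargs": {
  "turn": [
    [0,0,0],
    [0,0,0],
    [0,0,0],
    [0,0,0],
    [0,0,0]
  ],
  "slide": [
    [-1,0,0],
    [-1,0,0],
    [-1,0,0],
    [0,0,0],
    [0,0,0]
  ],
  "grip": [40,40,40,40,40]
}}

```text
time: 11.0
tool_pos: [0.6753, 0.025, 0.2578]
tcp_rot: [-1.33, 0.998, -0.998]
wrist_force: [-0.8, 0.6, -2.8]
width: 0.637
```

```bash
python3 look.py e; python3 icp.py e
```

```text
t 11.0 pos [0.6753 0.025  0.2578] q [ 0.     0.26   1.591 -0.     1.29  -0.283] F [-0.8  0.6 -2.8] M [0.02 0.01 0.08] w 0.637
R [[0.2793, -0.0, 0.9602], [-0.9602, -0.0, 0.2793], [0.0, -1.0, -0.0]]
slide mm [36.64  0.76  0.49]
turn [0.     0.0003 0.    ] slide after turn [36.64  0.76  0.5 ]
pts 562 [-0.064 -0.031 -0.027] [0.072 0.025 0.033]
offset mm (along,left,up) [-3.63 -1.   -0.95] yaw,pitch,roll deg [-0.03  0.02 -0.78] rms 2.1457081491916097 sd [0.35 0.25 0.19 5.25 4.22 9.17]
shoulder world [0.6592 0.0843 0.2544] in jaw frame mm [ 0.2 -7.1 -0.6] axis heading err deg -0.01 pitch -0.02
shoulder px [[307.3 271.4]]
```

View pics/l_e.png

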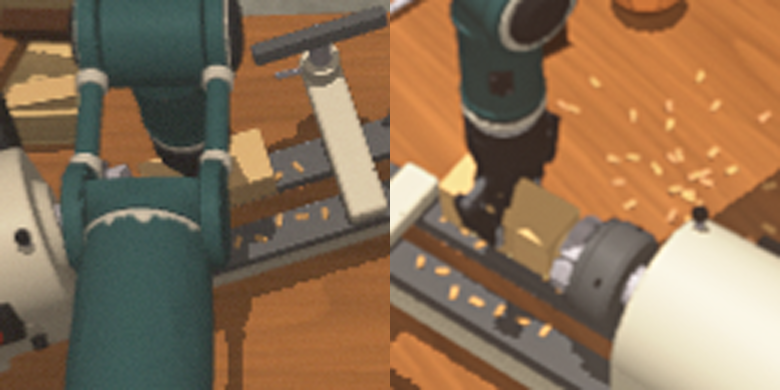

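The tenon is entering at crop (570,240) with no contact force. I'll go on slowly.

>>> {"fn": "jog_arm", "kwargs": {
  "turn": [
    [0,0,0],
    [0,0,0],
    [0,0,0],
    [0,0,0],
    [0,0,0]
  ],
  "slide": [
    [-0.7,0,0],
    [-0.7,0,0],
    [-0.7,0,0],
    [-0.7,0,0],
    [0,0,0]
  ],
  "grip": [40,40,40,40,40]
}}

```text
time: 11.6
tool_pos: [0.6745, 0.0279, 0.2578]
tcp_rot: [-1.33, 0.998, -0.998]
wrist_force: [-0.3, 0.7, -2.8]
width: 0.635
```

>>> {"fn": "jog_arm", "kwargs": {
  "turn": [
    [0,0,0],
    [0,0,0],
    [0,0,0],
    [0,0,0]
  ],
  "slide": [
    [-0.5,0,0],
    [-0.5,0,0],
    [0,0,0],
    [0,0,0]
  ],
  "grip": [40,40,40,40]
}}

```text
time: 12.0
tool_pos: [0.6742, 0.0287, 0.2578]
tcp_rot: [-1.33, 0.998, -0.998]
wrist_force: [0.2, -0.5, -3.8]
width: 0.636
```

>>> {"fn": "jog_arm", "kwargs": {
  "turn": [
    [0,0,0],
    [0,0,0],
    [0,0,0],
    [0,0,0]
  ],
  "slide": [
    [-0.5,0,0],
    [-0.5,0,0],
    [0,0,0],
    [0,0,0]
  ],
  "grip": [40,40,40,40]
}}

```text
time: 12.4
tool_pos: [0.674, 0.0297, 0.2578]
tcp_rot: [-1.33, 0.998, -0.998]
wrist_force: [-0.2, 0.3, -2.2]
width: 0.635
```

>>> {"fn": "jog_arm", "kwargs": {
  "turn": [
    [0,0,0],
    [0,0,0],
    [0,0,0],
    [0,0,0]
  ],
  "slide": [
    [-0.4,0,0],
    [0,0,0],
    [-0.4,0,0],
    [0,0,0]
  ],
  "grip": [40,40,40,40]
}}

```text
time: 12.8
tool_pos: [0.6737, 0.0305, 0.2578]
tcp_rot: [-1.33, 0.998, -0.998]
wrist_force: [-0.4, 0.4, -3.0]
width: 0.636
```

>>> {"fn": "jog_arm", "kwargs": {
  "turn": [
    [0,0,0],
    [0,0,0],
    [0,0,0],
    [0,0,0]
  ],
  "slide": [
    [-0.4,0,0],
    [0,0,0],
    [-0.4,0,0],
    [0,0,0]
  ],
  "grip": [40,40,40,40]
}}

```text
time: 13.2
tool_pos: [0.6735, 0.0312, 0.2578]
tcp_rot: [-1.33, 0.998, -0.998]
wrist_force: [-0.8, 0.2, -4.0]
width: 0.635
```

```bash
python3 look.py f; python3 icp.py f
```

```text
t 13.2 pos [0.6735 0.0312 0.2578] q [ 0.009  0.257  1.595  0.     1.29  -0.274] F [-0.8  0.2 -4. ] M [0.04 0.   0.02] w 0.635
R [[0.2793, 0.0, 0.9602], [-0.9602, 0.0, 0.2793], [-0.0, -1.0, 0.0]]
slide mm [43.08  0.77  0.48]
turn [-0.      0.0003 -0.    ] slide after turn [43.08  0.77  0.5 ]
pts 516 [-0.064 -0.031 -0.026] [0.069 0.025 0.034]
offset mm (along,left,up) [ 2.59 -0.86 -0.84] yaw,pitch,roll deg [-0.28  0.5  -0.77] rms 2.15160071665977 sd [0.64 0.21 0.18 5.06 4.59 8.96]
shoulder world [0.6558 0.0965 0.254 ] in jaw frame mm [ 0.3  5.6 -1. ] axis heading err deg -0.27 pitch -0.49
shoulder px [[311.  273.6]]
```

>>> {"fn": "jog_arm", "kwargs": {
  "turn": [
    [0,0,0],
    [0,0,0],
    [0,0,0],
    [0,0,0]
  ],
  "slide": [
    [-0.4,0,0],
    [0,0,0],
    [-0.4,0,0],
    [0,0,0]
  ],
  "grip": [40,40,40,40]
}}

```text
time: 13.7
tool_pos: [0.6732, 0.032, 0.2578]
tcp_rot: [-1.33, 0.998, -0.998]
wrist_force: [-0.3, -0.4, -4.0]
width: 0.635
```

>>> {"fn": "jog_arm", "kwargs": {
  "turn": [
    [0,0,0],
    [0,0,0],
    [0,0,0],
    [0,0,0]
  ],
  "slide": [
    [-0.4,0,0],
    [0,0,0],
    [-0.4,0,0],
    [0,0,0]
  ],
  "grip": [40,40,40,40]
}}

```text
time: 14.1
tool_pos: [0.673, 0.0328, 0.2578]
tcp_rot: [-1.33, 0.998, -0.998]
wrist_force: [0.3, 0.0, -3.5]
width: 0.633
```

>>> {"fn": "jog_arm", "kwargs": {
  "turn": [
    [0,0,0],
    [0,0,0],
    [0,0,0],
    [0,0,0]
  ],
  "slide": [
    [-0.4,0,0],
    [0,0,0],
    [-0.4,0,0],
    [0,0,0]
  ],
  "grip": [40,40,40,40]
}}

```text
time: 14.5
tool_pos: [0.6728, 0.0335, 0.2578]
tcp_rot: [-1.33, 0.998, -0.998]
wrist_force: [0.2, 0.1, -3.2]
width: 0.632
```

>>> {"fn": "jog_arm", "kwargs": {
  "turn": [
    [0,0,0],
    [0,0,0],
    [0,0,0],
    [0,0,0]
  ],
  "slide": [
    [-0.4,0,0],
    [0,0,0],
    [-0.4,0,0],
    [0,0,0]
  ],
  "grip": [40,40,40,40]
}}

```text
time: 14.9
tool_pos: [0.6726, 0.0343, 0.2578]
tcp_rot: [-1.33, 0.998, -0.998]
wrist_force: [-0.3, 0.3, -2.8]
width: 0.638
```

>>> {"fn": "jog_arm", "kwargs": {
  "turn": [
    [0,0,0],
    [0,0,0],
    [0,0,0],
    [0,0,0]
  ],
  "slide": [
    [-0.4,0,0],
    [0,0,0],
    [-0.4,0,0],
    [0,0,0]
  ],
  "grip": [40,40,40,40]
}}

```text
time: 15.3
tool_pos: [0.6724, 0.0351, 0.2578]
tcp_rot: [-1.33, 0.998, -0.998]
wrist_force: [-0.1, -0.7, -2.8]
width: 0.634
```

```bash
python3 look.py g
```

```text
t 15.3 pos [0.6724 0.0351 0.2578] q [ 0.015  0.255  1.597  0.     1.289 -0.268] F [-0.1 -0.7 -2.8] M [ 0.06 -0.01  0.  ] w 0.634
R [[0.2792, -0.0, 0.9602], [-0.9602, 0.0001, 0.2792], [-0.0001, -1.0, -0.0]]
slide mm [47.09  0.77  0.51]
turn [ 0.      0.0003 -0.0001] slide after turn [47.09  0.77  0.52]
```

View pics/l_g.png

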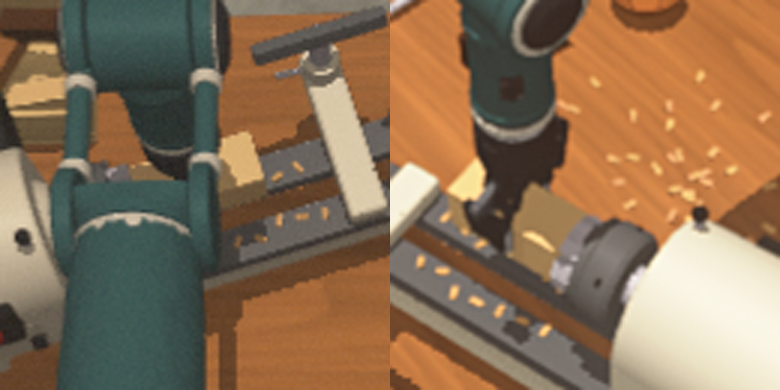

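>>> {"fn": "jog_arm", "kwargs": {
  "turn": [
    [0,0,0],
    [0,0,0],
    [0,0,0],
    [0,0,0]
  ],
  "slide": [
    [-0.4,0,0],
    [0,0,0],
    [-0.4,0,0],
    [0,0,0]
  ],
  "grip": [40,40,40,40]
}}

```text
time: 15.8
tool_pos: [0.6722, 0.0355, 0.2578]
tcp_rot: [-1.33, 0.998, -0.999]
wrist_force: [0.5, -0.6, -3.7]
width: 0.635
```

>>> {"fn": "jog_arm", "kwargs": {
  "turn": [
    [0,0,0],
    [0,0,0],
    [0,0,0],
    [0,0,0]
  ],
  "slide": [
    [-0.4,0,0],
    [0,0,0],
    [-0.4,0,0],
    [0,0,0]
  ],
  "grip": [40,40,40,40]
}}

```text
time: 16.2
tool_pos: [0.6722, 0.0355, 0.2579]
tcp_rot: [-1.331, 0.997, -1.0]
wrist_force: [2.1, -4.8, -3.6]
width: 0.636
```

>>> {"fn": "jog_arm", "kwargs": {
  "turn": [
    [0,0,0],
    [0,0,0],
    [0,0,0],
    [0,0,0]
  ],
  "slide": [
    [-0.4,0,0],
    [0,0,0],
    [-0.4,0,0],
    [0,0,0]
  ],
  "grip": [40,40,40,40]
}}

```text
time: 16.6
tool_pos: [0.6722, 0.0355, 0.2579]
tcp_rot: [-1.331, 0.996, -1.001]
wrist_force: [2.7, -8.0, -2.6]
width: 0.634
```

>>> {"fn": "jog_arm", "kwargs": {
  "turn": [
    [0,0,0],
    [0,0,0],
    [0,0,0],
    [0,0,0]
  ],
  "slide": [
    [-0.4,0,0],
    [0,0,0],
    [-0.4,0,0],
    [0,0,0]
  ],
  "grip": [40,40,40,40]
}}

```text
time: 17.0
tool_pos: [0.6723, 0.0355, 0.258]
tcp_rot: [-1.332, 0.996, -1.002]
wrist_force: [2.3, -8.5, -4.1]
width: 0.636
```

```bash
python3 look.py h; python3 icp.py h; python3 - <<'E'
from workcell import bot,eyes
import numpy as np
f=[]
for i in range(6):
    eyes.read_camera("scene"); f.append(bot.read_state()["wrist_force"])
f=np.array(f); print(f.mean(0).round(2),f.std(0).round(2),"push",(f@[.279,-.960,0]).mean())
E
```

```text
t 17.0 pos [0.6723 0.0355 0.258 ] q [ 0.018  0.254  1.598 -0.004  1.288 -0.263] F [ 2.3 -8.5 -4.1] M [-1.22 -0.37  0.15] w 0.636
R [[0.2788, 0.0018, 0.9604], [-0.9603, -0.0041, 0.2788], [0.0045, -1.0, 0.0005]]
slide mm [47.54  1.25  0.51]
turn [-0.0005 -0.0002  0.0045] slide after turn [47.54  1.03  0.5 ]
pts 500 [-0.065 -0.032 -0.024] [0.061 0.026 0.035]
offset mm (along,left,up) [ 3.62 -0.82 -0.72] yaw,pitch,roll deg [ 0.4   0.48 -0.85] rms 2.252778004001187 sd [0.68 0.24 0.19 5.8  4.91 9.84]
shoulder world [0.6535 0.1015 0.2541] in jaw frame mm [-0.4 11.1 -0.9] axis heading err deg 0.38 pitch -0.74
shoulder px [[312.7 274.3]]
[ 2.39 -9.15 -3.99] [0.53 0.42 0.46] push 9.453464600297828
```

View pics/l_h.png

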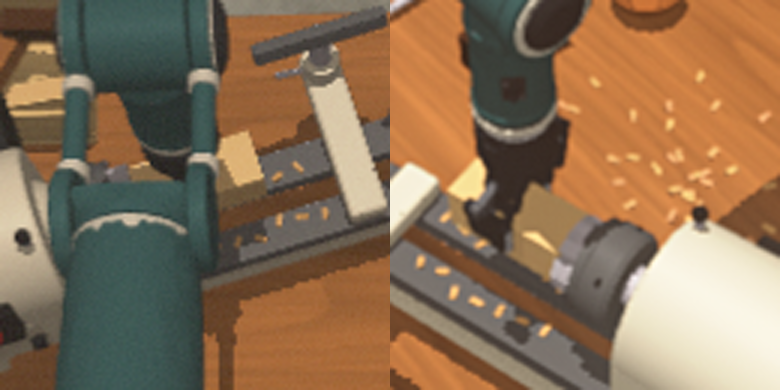

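The shoulder sits on the jaws at crop (560,250). The push is about 9.5 N, so I'll bring it to about 12 N.

>>> {"fn": "jog_arm", "kwargs": {
  "turn": [
    [0,0,0],
    [0,0,0],
    [0,0,0],
    [0,0,0],
    [0,0,0]
  ],
  "slide": [
    [-0.4,0,0],
    [-0.4,0,0],
    [0,0,0],
    [0,0,0],
    [0,0,0]
  ],
  "grip": [40,40,40,40,40]
}}

```text
time: 17.9
tool_pos: [0.6722, 0.0355, 0.2581]
tcp_rot: [-1.333, 0.995, -1.003]
wrist_force: [3.8, -11.4, -3.6]
width: 0.635
```

```bash
cat > f.py <<'E'
from g import *
from workcell import bot,eyes
f=[];m=[]
for i in range(12):
    eyes.read_camera("scene"); s=bot.read_state(); f.append(s["wrist_force"]); m.append(s["tool_pos"])
f=np.array(f); m=np.array(m); print(f.mean(0).round(2),"push",(f@[.279,-.960,0]).round(1),"mean",(f@[.279,-.960,0]).mean().round(2),"drift mm",((m[-1]-m[0])*1e3).round(2))
show()
E
python3 f.py
```

```text
[  3.14 -11.35  -3.64] push [12.7 11.9 11.2 11.7 12.1 11.7 11.3 11.8 11.5 12.  11.8 11.5] mean 11.77 drift mm [ 0.02 -0.02  0.02]
t 18.5 pos [0.6722 0.0355 0.2581] q [ 0.018  0.254  1.598 -0.006  1.287 -0.262] F [  3.4 -11.   -3.6] M [-1.55 -0.41  0.15] w 0.634
R [[0.2785, 0.0022, 0.9604], [-0.9604, -0.0053, 0.2786], [0.0057, -1.0, 0.0006]]
```

```bash
python3 - <<'E'
from h import *; from workcell import eyes
p=eyes.read_camera("scene")
cv2.imwrite("pics/fin.png",cv2.resize(p["img"][235:305,275:355,::-1],None,fx=8,fy=8,interpolation=cv2.INTER_CUBIC))
E
```

```text
(no output)
```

View pics/fin.png

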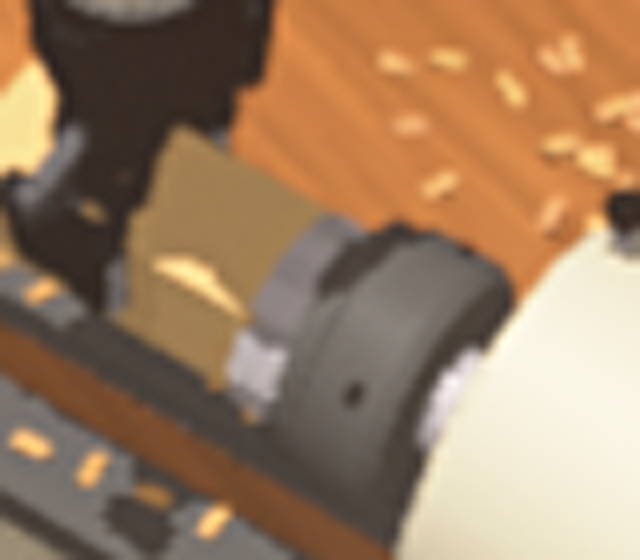

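The jaws meet the blank's face with no gap visible (crop 270,290), and the push holds steady at about 11.8 N. I'm handing it in.

```bash
python3 - <<'E'
from workcell import bot
print(bot.finish_job())
s=bot.read_state(); print(s["time"],s["wrist_force"],s["width"])
E
```

```text
the job is handed in; nothing more can be done
None
the job is handed in; nothing more can be done
```

The pale blank is in the chuck, shoulder on the jaw faces, still gripped (80 N) and pressed along the spindle. I handed the job in at about 18.5 s; no verdict is reported.

**What I did:** I gripped the blank across its sides near the middle, lifted it, turned it in line with the spindle and eased the tenon in with slides of 2 mm or less. The last few millimetres were in 0.4 mm steps until the force rose.

**Last checks:**
- **Push:** it averaged 11.8 N over 12 readings (11.2 to 12.7 N), and the tool drifted only about 0.02 mm.
- **Alignment:** the picture showed about 1 mm off the spindle axis. The tool is within about 0.4 degrees of straight.
- **Seating:** no gap between shoulder and jaws shows in the close-up.

**Disagreements:**
- Contact came about 4 to 6 mm further in than my camera estimate of the jaw faces. I put that down to the depth readings at the chuck's edge: the two cameras differed by 2 to 3 mm there.
- Once the tenon was in the jaws, my blank fit from the camera could no longer tell how far in it was. Seating therefore rests on the force stop and the close-up picture.
- I did not measure the other bench items again, but the arm stayed clear of them.

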